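# Seat the lens barrel in the V-block and hold it down

## Task

On the alignment plate, slide the V-block along, without lifting it off the plate, from the middle outline to the outline next to the round crosshair target. Then take the lens barrel from its wire rest, lay it lengthwise in the middle of the V groove with its wide collar end facing the target, and press it down with a light, steady push of about 10 N so that it bears on both flanks of the groove; finish while still holding it pressed down like that. Leave the other things on the bench where they are.

Things in the scene. Friction and masses are not known exactly. Their poses are not given: they have to be found in the camera images.
- plate: Flat aluminium alignment plate fixed on the bench, 90 x 320 x 8 mm; origin at the centre of its underside, y axis along its length, z up. Three engraved outlines, each 60 x 50 mm, lie in a row along it: in the middle (where the V-block starts) and 70 mm to either side. One end carries the target, the other only a low stop 25 mm high.
- mark_a (a point): Centre of the outline on the +y half of the plate, on the plate's top face (8 mm above the bench).
- mark_b (a point): Centre of the outline on the -y half of the plate, on the plate's top face.
- target_center (a point): Centre of the round crosshair target: white disc with a black cross in a dark rim, 42 mm across, 5 mm thick, facing along the plate, on a stand fixed at the +y or the -y end of the plate. It lies 65 mm past the nearest outline's centre and 53 mm above the bench, level with the axis of a seated barrel; its top is 74 mm above the bench.
- v_block_mid (a point): Centre, half-way up, of the loose steel V-block (0.4 kg): 50 mm wide (x; grip it across this), 40 mm long (y, along the open-ended groove), 34 mm high (z up). On the plate this point is 25 mm above the bench, its top 42 mm. The 90 degree groove is 34 mm wide and 17 mm deep. A seated barrel's axis is 28 mm above this point, 11 mm above the block's top.
- flank_1: The sloping flank on the +x side of the V-block's groove; origin at the middle of the sloping face.
- flank_2: The sloping flank on the -x side of the V-block's groove; origin at the middle of the sloping face.
- barrel_mid (a point): Centre of the loose lens barrel, on its axis. y runs along the barrel towards the wide collar end; x and z turn as it rolls. A plain aluminium cylinder 40 mm in diameter reaches from 36 mm behind this point to 30 mm ahead, then a dark knurled collar 47 mm in diameter to 42 mm ahead; behind is a dark thread 30 mm in diameter, to 42 mm.
- barrel_front (a point): Centre of the barrel's wide collar end face, 42 mm ahead of its centre.
- barrel: The same lens barrel as a whole, about 0.15 kg, same origin and axes. At the start it lies level on a small fixed wire rest, axis 41 mm above the bench; the rest's two wires run lengthwise under it, 32 mm apart over their outsides and 25 mm high, so the sides of the cylinder are free to grip.
- tip_pot: Bystander: round aluminium tip-cleaner pot, 58 mm across and 33 mm high, origin at the centre of its underside. To be left alone.
- iron_tweezers: Bystander: straight steel tweezers, 135 mm long, 10 mm high, lying on the bench; origin at the centre of the underside. To be left alone.
- repair_phone: Bystander: silver phone lying flat, 67 x 138 x 8 mm, origin at the centre of its underside. To be left alone.
Not all that is in view belongs to the job. What is shaped like the part that bears v_block_mid but green is not meant.

How it is judged:
By the outcome, as a careful person would: the job done as asked, in the order asked, and still so for the second after the job is handed in, while the arm keeps its last pose, push and grip.
It also fails if it takes over 58 s, if anything falls off the work surface, if the arm or the gripper's body presses on something with over 40 N, if the wrist force passes 120 N, or if a joint passes its speed limit or range.

## Robot

A 6-joint arm with a two-finger parallel gripper is mounted at the origin on a cart in front of the work surface, level with it; the furniture and walls round the work are solid. World frame = base frame: x ahead of the robot, y to its left, z up, the work surface at z = 0. Lengths are in m, angles in rad, forces in N, time in s.
With the tool pointing down it reaches from about 0.35 to 0.775 m from the base axis. Payload 5.5 kg.
Tool frame: the origin (TCP) lies on the centre line of the jaws, within the pads' length; the fingertips stand 11 mm ahead of it and the grasp point (between the pads) lies 8 mm behind it; z points along the fingers, y is the line along which they close (so a half turn about z gives the same grasp; the last joint's range is limited). The gripper opens to 85 mm and grips with 20 to 120 N. Pads are 22 mm wide; open, the fingers measure 114 mm over their backs; the gripper's body (76 mm by 85 mm) begins 54 mm behind the grasp point. The pads swing forward as they close: fully open they stand 13 mm farther back than shut.
Start: joints at [-1.448, 0.313, 0.046, 1.304, 0, 1.431], TCP at [0.149, -0.555, 0.242] pointing down, gripper open.
Joint ranges: [-2.76, 2.76], [-0.86, 1.69], [-1.03, 1.26], [-2.2, 2.34], [-1.47, 1.5], [-3.14, 3.14]. Speed limits (rad/s): [2.57, 2.57, 3.14, 3.14, 3.14, 3.14].

## Interface

Orientations are given as a unit quaternion [w, x, y, z].
In Python, from workcell import get_state, eyes, env gives the robot as it stands.
- The arm moves only by the shell command python3 -m inch 'ROWS' [OPENING] [FORCE]. ROWS is JSON, one flat list of numbers, 4 for each row, row after row: the shift along the tool's x, y, z in cm, then the turn about the tool's z in rad. A call has exactly 5 rows; each row shifts and turns the commanded pose from where the row before left it, along the tool's axes as they then stand; what a row does not reach is not made up. A row lasts 1/12 s, in which the tool goes at most 41.7 mm and 7.16 degrees, less where a joint would pass 70% of its speed; a pose out of reach is approached as far as the arm can. A call is refused whole if a number of a shift passes 4.17 or a number of a turn 0.125, either way. A call with a gripper value outside its range is refused whole. OPENING is the opening, from -1 (shut) to 1 (fully open), set as the call begins (- or left out, the last holds). The fingers move at their own pace and stop on an object; FORCE is the grip in N (left out, the last holds). Time passes only in rows, so rows that do not move let the fingers close, or fill a call up. It gives the time, the measured TCP pose, the force, the opening and the grip force at its end, in the units of the state.
- get_state(): the state, without advancing time (a new reading comes with each control period).
- eyes.read_camera(name): name is "scene" or "top"; returns the picture (400x640x3 uint8, red, green, blue); there is no depth.
- eyes.camera_info(name): a dict with "fovy" (degrees; the focal length in pixels is half the picture's height over the tangent of half this angle, whatever the lens; pixels are square), "cx", "cy" (the principal point, pixels), "D" ([k1, k2, p1, p2, k3] as OpenCV has them; the pictures are not rectified), "xyz" and "orientation" of the camera in the world. Camera axes: x right, y down, z forward; pixel columns grow to the right and rows downward; lengths in m; the calibration is good to about 2 mm. A picture is of the moment at which its call begins. camera_info takes no time and is no camera call.
- env.hand_in(): hands the job in; it is judged then, once.
The state is a dict: "clock": time; "joint_pos": joint angles; "qvel": joint speeds; "tau": joint torques, N m; "tcp_pos": TCP position; "orientation": TCP orientation; "wrist_force": force on the tool from outside, world axes, zero at the start; "ft_torque": the same for the moment, N m; "finger_gap": finger opening in m; "grip_force": force on a finger pad.
Only numpy, scipy, OpenCV 4.12 (cv2) and the standard library are available. Lean on these libraries where they do the work, as an engineer would, in place of code of your own. Each camera call takes 0.05 s, during which the arm holds its last target. There are 200 camera calls.

## Working session

There is one attempt and no reset: what is moved stays moved. The work goes in short steps, Python scripts to look and compute and a shell command to move; the robot and the scene stay as the last step left them, time stands still between calls to the robot, and variables do not carry over. Pictures are saved under pics/ and viewed, at most 10 in all, crops included, and the job is handed in when it is done.

```bash
ls; mkdir -p pics; python3 - <<'E'
from workcell import get_state, eyes, env
import cv2
print(get_state())
for n in("scene","top"):
    print(n,eyes.camera_info(n)); cv2.imwrite(f"pics/{n}0.png",eyes.read_camera(n)[:,:,::-1])
E
```

```text
pics
{'clock': 0.0, 'joint_pos': array([-1.44758564e+00,  3.14017969e-01,  4.49542112e-02,  1.30362110e+00,
        8.33158300e-06,  1.43120376e+00]), 'qvel': array([ 0.00071183,  0.00024397, -0.00097623, -0.00156565, -0.0008606 ,
        0.00157598]), 'tau': array([-2.21873506e-05, -4.80629539e+01,  2.98531759e+01,  1.94723869e-02,
       -5.67412928e-05,  2.31205092e-06]), 'tcp_pos': array([ 0.14931212, -0.55474579,  0.24138875]), 'orientation': array([-9.44198830e-04,  9.91378780e-01,  1.31023752e-01,  1.18999769e-05]), 'wrist_force': array([-0.09600595,  0.60869484,  0.43186678]), 'ft_torque': array([ 0.02043109, -0.04575252, -0.01918625]), 'grip_force': 0.0, 'finger_gap': 0.08561898737028718}
scene {'fovy': 48.88377901042851, 'cx': 316.0523486339594, 'cy': 200.2910943918087, 'D': array([-0.00282031,  0.        ,  0.        ,  0.        ,  0.        ]), 'xyz': array([0.04042365, 0.47833204, 0.67812658]), 'orientation': array([ 0.16370276, -0.34330333,  0.83725804, -0.39286537])}
top {'fovy': 53.62236539908673, 'cx': 311.2178822808468, 'cy': 192.4987775613936, 'D': array([-0.09702901,  0.        ,  0.        ,  0.        ,  0.        ]), 'xyz': array([ 0.36865001, -0.05651364,  1.05036281]), 'orientation': array([-0.07383739,  0.70524154, -0.70235937,  0.06223921])}
```

View pics/scene0.png

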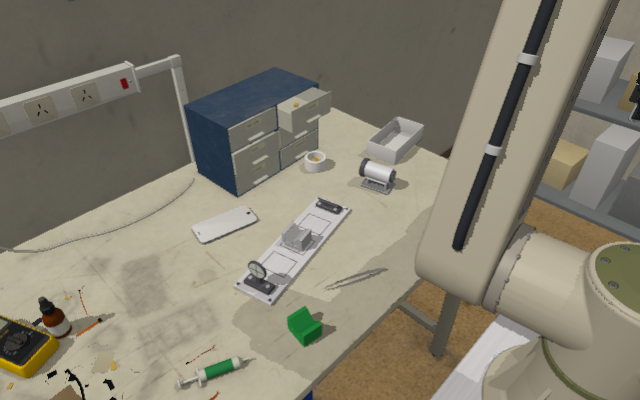

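View pics/top0.png

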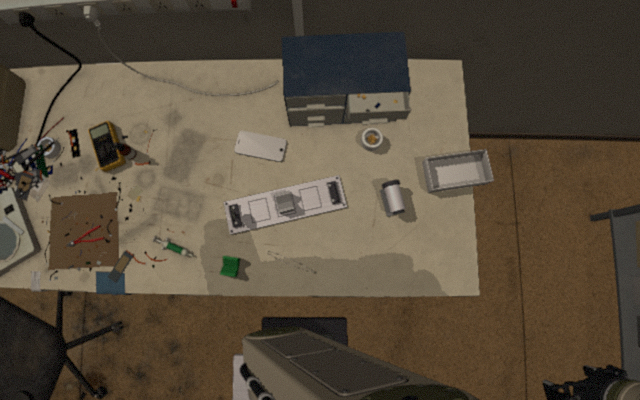

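The scene view shows the plate running from (330,205) to (258,285), with the target at (258,268), the grey V-block at (297,236) and the barrel on its rest at (378,175). A green decoy is at (304,326). In the top view the V-block is at (287,203), the target end at (235,215) and the barrel at (393,197). Green block at (230,267).
Candidates for the V-block: grey block on the plate (297,236), which I choose, or the green one (304,326), which isn't meant. Candidate for the barrel: only (378,175). The cup at (315,160) and the tray are not it. Next is a close crop.

```bash
cat > h.py <<'E'
import numpy as np, cv2
from scipy.spatial.transform import Rotation as R
from workcell import get_state, eyes, env
def cam(n):
    i=eyes.camera_info(n); f=200/np.tan(np.radians(i["fovy"])/2)
    K=np.array([[f,0,i["cx"]],[0,f,i["cy"]],[0,0,1]]); q=i["orientation"]
    return K,np.array(i["D"]),np.array(i["xyz"]),R.from_quat([q[1],q[2],q[3],q[0]])
def ray(n,px):
    K,D,o,r=cam(n); u=cv2.undistortPoints(np.array(px,float).reshape(-1,1,2),K,D).reshape(-1,2)
    d=r.apply(np.c_[u,np.ones(len(u))]); return o,d/np.linalg.norm(d,axis=1)[:,None]
def plane(n,px,z):
    o,d=ray(n,px); return o+d*((z-o[2])/d[:,2])[:,None]
def proj(n,P):
    K,D,o,r=cam(n); v=r.inv(); return cv2.projectPoints(np.array(P,float).reshape(-1,1,3),v.as_rotvec(),v.apply(-o),K,D)[0].reshape(-1,2)
def tri(pa,pb):
    o1,d1=ray("scene",pa);o2,d2=ray("top",pb);out=[]
    for a,b in zip(d1,d2):
        s=np.linalg.lstsq(np.c_[a,-b],o2-o1,rcond=None)[0]; p,q=o1+s[0]*a,o2+s[1]*b
        out.append([*(p+q)/2,np.linalg.norm(p-q)])
    return np.array(out)
E
python3 - <<'E'
import cv2,numpy as np
s=cv2.imread("pics/scene0.png");t=cv2.imread("pics/top0.png")
a=cv2.resize(s[145:305,225:410],None,fx=4,fy=4,interpolation=cv2.INTER_CUBIC)[:600]
a=cv2.resize(s[150:300,225:405],None,fx=4,fy=4,interpolation=cv2.INTER_CUBIC)
b=cv2.resize(t[160:240,215:415],None,fx=4,fy=4,interpolation=cv2.INTER_CUBIC)
cv2.imwrite("pics/c_scene.png",a);cv2.imwrite("pics/c_top.png",b)
E
```

```text
(no output)
```

View pics/c_scene.png

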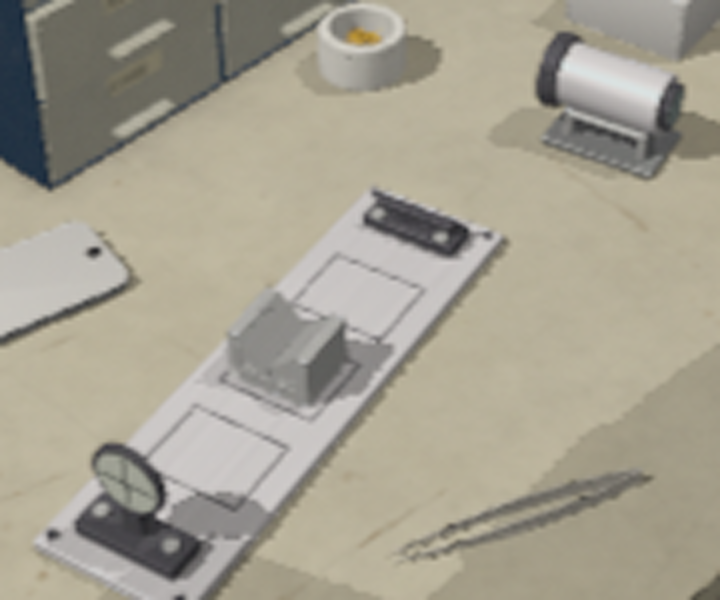

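View pics/c_top.png

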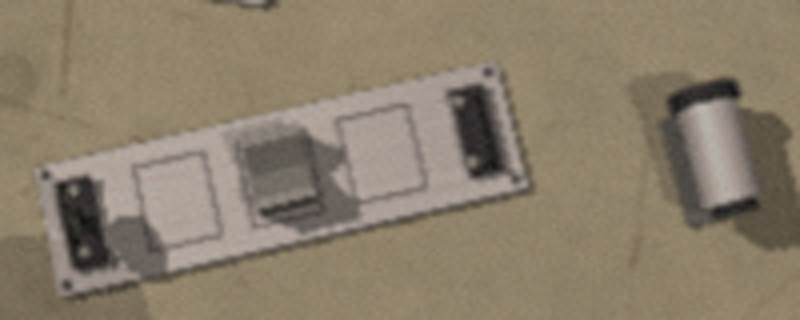

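The collar (wide, dark) is at the end with larger x: top crop (703,95), scene crop (560,70). The target is at the left (+y) end of the plate, at scene crop (128,480). The middle block is the grey V-block; the plain low stop is at the other end. Next I measure from denoised, enlarged crops.

```bash
python3 - <<'E'
from h import *
s=np.mean([eyes.read_camera("scene") for _ in range(4)],0); t=np.mean([eyes.read_camera("top") for _ in range(4)],0)
np.savez("avg.npz",s=s,t=t)
def c(im,x,y,w,h,f): 
    o=cv2.resize(im[y:y+h,x:x+w,::-1].clip(0,255).astype(np.uint8),None,fx=f,fy=f,interpolation=cv2.INTER_CUBIC)
    return o
A=c(s,275,215,40,30,10); B=c(t,268,182,40,30,10); C=c(s,355,153,45,45,9)[:300,:400]; D=c(t,375,175,40,45,9)
C=cv2.resize(s[155:195,355:400,::-1].astype(np.uint8),(400,300),interpolation=cv2.INTER_CUBIC)  # 45x40 
C=c(s,358,157,40,30,10); D=cv2.resize(np.ascontiguousarray(t[177:219,373:415,::-1]).astype(np.uint8),(300,300),interpolation=cv2.INTER_CUBIC)
D=cv2.copyMakeBorder(D,0,0,0,100,cv2.BORDER_CONSTANT)
cv2.imwrite("pics/quad.png",np.vstack([np.hstack([A,B]),np.hstack([C,D])]))
# plate: corners from top crop, z=.008
cr=np.array([[38,168],[498,64],[530,188],[62,297]],float); px=(cr+.5)/4-.5+[215,160]
g=cv2.cvtColor(t.astype(np.uint8),cv2.COLOR_RGB2GRAY)
px=cv2.cornerSubPix(g,px.astype(np.float32).reshape(-1,1,2),(3,3),(-1,-1),(3,30,.01)).reshape(-1,2)
P=plane("top",px,.008); print("plate",px,P.round(4),"c",P.mean(0).round(4))
print([np.linalg.norm(P[i]-P[(i+1)%4]).round(4) for i in range(4)])
l=P[0]+P[3]-P[1]-P[2]; print("yaw of +y axis",np.degrees(np.arctan2(l[1],l[0])))
E
```

```text
plate [[224.125   201.625  ]
 [339.125   175.625  ]
 [347.93097 206.42538]
 [232.87216 232.21472]] [[ 0.5464  0.1958  0.008 ]
 [ 0.6188 -0.114   0.008 ]
 [ 0.5345 -0.1368  0.008 ]
 [ 0.4642  0.1685  0.008 ]] c [0.541  0.0284 0.008 ]
[np.float64(0.3181), np.float64(0.0873), np.float64(0.3133), np.float64(0.0866)]
yaw of +y axis 103.05892924758959
```

View pics/quad.png

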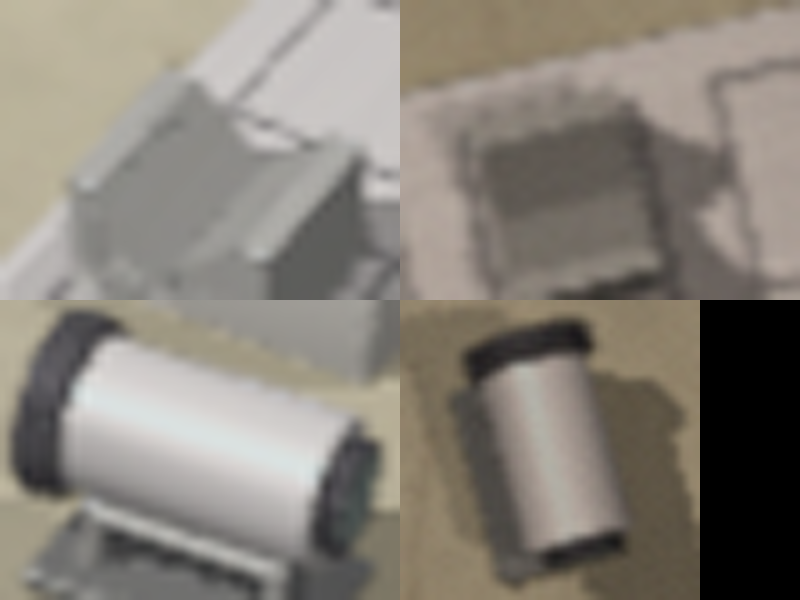

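Quad: the V-block top-face corners, in scene crop A (px = 275+u/10, 215+v/10), are at about (72,182), (172,78), (362,158), (268,262). In top crop B they are at (63,112), (222,80), (260,268), (105,290). Barrel ring centres in C are at (88,111) and (338,185); in D at (133,71) and (181,237).

```bash
python3 - <<'E'
from h import *
f=lambda a,s,o:(np.array(a,float)+.5)/s-.5+o
S=f([[72,182],[172,78],[362,158],[268,262]],10,[275,215]);T=f([[63,112],[222,80],[260,268],[105,290]],10,[268,182])
V=tri(S,T);print("vblock",V.round(4),V.mean(0).round(4))
for n,q in(("scene",S),("top",T)):
    P=plane(n,q,.042);c=P.mean(0);l=(P[0]+P[3]-P[1]-P[2]);print(n,c.round(4),[round(np.linalg.norm(P[i]-P[(i+1)%4]),4) for i in range(4)],np.degrees(np.arctan2(l[1],l[0])).round(1))
b=tri(f([[88,111],[338,185]],10,[358,157]),f([[133,71],[181,237]],300/42,[373,177]))
print("barrel",b.round(4)); a=b[0]-b[1];print(np.linalg.norm(a[:3]),np.degrees(np.arctan2(a[1],a[0])),"mid",(b[1]+a*36/66).round(4))
# outlines of mark a in both views, z=.008
oS=f([[198,404],[288,450],[236,509],[142,456]],4,[225,150]); oT=f([[134,164],[206,152],[221,240],[149,250]],4,[215,160])
oS2=f([[336,254],[424,292],[378,342],[292,303]],4,[225,150]); oT2=f([[337,118],[408,104],[425,186],[354,201]],4,[215,160])
for n,q,q2 in(("scene",oS,oS2),("top",oT,oT2)):
    A,B=plane(n,q,.008).mean(0),plane(n,q2,.008).mean(0);d=A-B
    print(n,"A",A.round(4),"B",B.round(4),"mid",((A+B)/2).round(4),np.linalg.norm(d).round(4),np.degrees(np.arctan2(d[1],d[0])).round(2))
tg=plane("scene",f([[128,480]],4,[225,150]),.053);print("target",tg)
s=get_state();print(s["clock"])
# plate corners from scene
pS=f([[370,190],[510,240],[36,545]],4,[225,150]);P=plane("scene",pS,.008);print(P.round(4))
E
```

```text
vblock [[5.642e-01 5.750e-02 3.780e-02 2.900e-03]
 [5.748e-01 1.720e-02 3.380e-02 1.000e-04]
 [5.254e-01 7.000e-03 3.560e-02 1.900e-03]
 [5.172e-01 4.550e-02 3.840e-02 2.700e-03]] [0.5454 0.0318 0.0364 0.0019]
scene [0.5405 0.0355 0.042 ] [np.float64(0.0374), np.float64(0.0479), np.float64(0.036), np.float64(0.0477)] 103.2
top [0.5448 0.0316 0.042 ] [np.float64(0.0422), np.float64(0.0506), np.float64(0.0404), np.float64(0.0482)] 100.1
barrel [[ 5.837e-01 -2.473e-01  3.970e-02  3.200e-03]
 [ 5.207e-01 -2.634e-01  4.100e-02  4.000e-04]]
0.0650695056550563 14.368513451965944 mid [ 0.555  -0.2546  0.0403  0.0019]
scene A [0.5253 0.1013 0.008 ] B [ 0.5569 -0.0325  0.008 ] mid [0.5411 0.0344 0.008 ] 0.1375 103.28
top A [0.5242 0.1006 0.008 ] B [ 0.558  -0.0352  0.008 ] mid [0.5411 0.0327 0.008 ] 0.1399 103.99
target [[0.50981249 0.16626593 0.053     ]]
0.5
[[ 0.6185 -0.1052  0.008 ]
 [ 0.528  -0.1294  0.008 ]
 [ 0.5432  0.2015  0.008 ]]
```

Measured: the plate's centre is about (0.541,0.033) with its +y axis at 103.6°, mark_a about (0.5245,0.101) and the target about (0.510,0.166). All three agree with the 70 and 65 mm spacings. The barrel's centre is about (0.555,-0.255), z 0.040, with the collar direction at 14.4°. Turn first, then travel.

```bash
cat >> h.py <<'E'
def st():
    s=get_state();q=s["orientation"];m=R.from_quat([q[1],q[2],q[3],q[0]]).as_matrix()
    return s,m,np.degrees(np.arctan2(m[1,0],m[0,0]))
def to(x,y,z,yaw=None):
    s,m,w=st(); print("t",round(s["clock"],2),"tcp",s["tcp_pos"].round(4),"yaw",round(w,2),"tilt",m[:2,2].round(4),"F",s["wrist_force"].round(1),"gap",round(s["finger_gap"],4),"j6",round(s["joint_pos"][5],2))
    print("tool shift cm",(m.T@(np.array([x,y,z])-s["tcp_pos"])*100).round(2),"turn",None if yaw is None else round(np.radians(w-yaw),3))
E
for i in 1 2; do :; done
python3 -m inch '[0,0,0,-0.103,0,0,0,-0.103,0,0,0,-0.103,0,0,0,-0.103,0,0,0,-0.103]' 1 40
python3 -m inch '[0,0,0,-0.103,0,0,0,-0.103,0,0,0,-0.103,0,0,0,-0.103,0,0,0,-0.103]'
python3 -m inch '[0,0,0,-0.103,0,0,0,-0.103,0,0,0,-0.103,0,0,0,-0.103,0,0,0,-0.103]'
python3 -c "
from h import *
to(.542,.033,.15,103.6)"
```

```text
clock: 0.92
tcp_pos: [0.1494, -0.5553, 0.2423]
orientation: [0.0, 0.924, 0.382, -0.0]
wrist_force: [-0.3, 0.2, -0.2]
finger_gap: 0.085
grip_force: 0.0
clock: 1.33
tcp_pos: [0.1494, -0.5553, 0.2424]
orientation: [0.0, 0.797, 0.604, -0.0]
wrist_force: [0.1, 0.2, 0.0]
finger_gap: 0.085
grip_force: 0.0
clock: 1.75
tcp_pos: [0.1494, -0.5553, 0.2424]
orientation: [0.0, 0.617, 0.787, -0.0]
wrist_force: [0.6, -0.2, -1.3]
finger_gap: 0.0852
grip_force: 0.0
t 1.75 tcp [ 0.1494 -0.5553  0.2424] yaw 103.87 tilt [ 0.     -0.0001] F [ 0.6 -0.2 -1.3] gap 0.0852 j6 -0.12
tool shift cm [47.7  52.22  9.23] turn 0.005
```

```bash
python3 -m inch '[1.2,1.3,0,0,2.4,2.6,0,0,2.4,2.6,0,0,2.4,2.6,0,0,2.4,2.6,0,0]' >/dev/null
python3 -m inch '[2.4,2.6,0,0,2.4,2.6,0,0,2.4,2.6,0,0,2.4,2.6,0,0,2.4,2.6,0,0]' >/dev/null
python3 -m inch '[2.4,2.6,0,0,2.4,2.6,0,0,2.4,2.6,0,0,2.4,2.6,0,0,2.4,2.6,0,0]' >/dev/null
python3 -m inch '[2.4,2.6,0,0,2.4,2.6,0,0,2.4,2.6,0,0,2.4,2.6,0,0,1.2,1.3,0,0]' >/dev/null
python3 -m inch '[0,0,1,0,0,0,1,0,0,0,1,0,0,0,1,0,0,0,1,0]' | head -3
python3 -c "
from h import *
to(.542,.033,.1,103.6)
cv2.imwrite('pics/over.png',cv2.resize(eyes.read_camera('scene')[130:280,200:400,::-1],None,fx=4,fy=4))"
```

```text
clock: 3.83
tcp_pos: [0.5215, 0.003, 0.1909]
orientation: [-0.0, 0.619, 0.785, -0.0]
t 3.83 tcp [0.5215 0.003  0.1909] yaw 103.48 tilt [-0.0011 -0.0001] F [-0.1 -0.2 -0.5] gap 0.0855 j6 1.19
tool shift cm [2.44 2.7  9.09] turn -0.002
```

View pics/over.png

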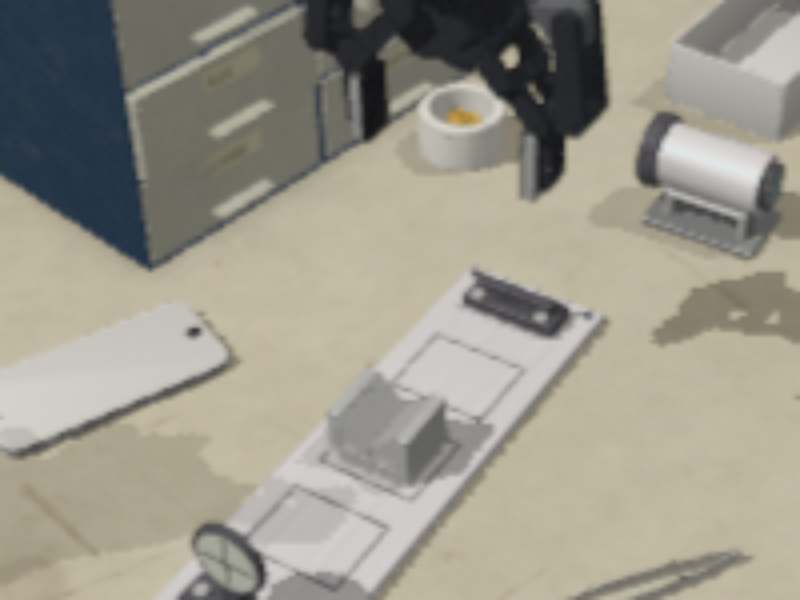

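The open gripper is above and behind, and the block is clear at (390,430) in the crop, evenly inset in the middle outline. Moving over it and down.

```bash
python3 -m inch '[0.6,0.67,1.8,0,0.6,0.67,1.8,0,0.6,0.67,1.8,0,0.6,0.67,1.8,0,0,0,0.9,0]' >/dev/null
python3 -m inch '[0,0,0,0,0,0,0,0,0,0,0,0,0,0,0,0,0,0,0,0]' >/dev/null
python3 -c "
from h import *
to(.541,.033,.028,103.6)"
```

```text
t 4.72 tcp [0.5436 0.0331 0.1125] yaw 103.55 tilt [ 0.002  -0.0004] F [-0.4  0.7  0.2] gap 0.0856 j6 1.25
tool shift cm [ 0.06 -0.27  8.45] turn -0.001
```

```bash
python3 -m inch '[0,-0.05,1.4,0,0,-0.05,1.4,0,0,-0.05,1.4,0,0,-0.05,1.2,0,0,-0.05,1,0]' >/dev/null
python3 -m inch '[0,0,0.8,0,0,0,0.7,0,0,0,0.4,0,0,0,0,0,0,0,0,0]' >/dev/null
python3 -c "
from h import *
to(.541,.033,.028,103.6)"
python3 -m inch '[0,0,0,0,0,0,0,0,0,0,0,0,0,0,0,0,0,0,0,0]' 0 30
python3 -m inch '[0,0,0,0,0,0,0,0,0,0,0,0,0,0,0,0,0,0,0,0]'  -0.2
python3 -c "
from h import *
to(.541,.033,.028,103.6)"
```

```text
t 5.55 tcp [0.5407 0.0329 0.0284] yaw 103.58 tilt [ 0.0002 -0.0001] F [0.4 0.6 0.6] gap 0.0855 j6 1.25
tool shift cm [-0.    0.03  0.04] turn -0.0
clock: 5.97
tcp_pos: [0.5416, 0.0329, 0.0291]
orientation: [0.001, 0.619, 0.786, 0.001]
wrist_force: [0.2, 0.3, 3.8]
finger_gap: 0.0495
grip_force: 32.6
clock: 6.38
tcp_pos: [0.5416, 0.033, 0.0291]
orientation: [0.001, 0.619, 0.786, 0.001]
wrist_force: [1.6, 0.4, 5.7]
finger_gap: 0.049
grip_force: 32.8
t 6.38 tcp [0.5416 0.033  0.0291] yaw 103.59 tilt [ 0.0023 -0.0001] F [1.6 0.4 5.7] gap 0.049 j6 1.25
tool shift cm [ 0.02 -0.05  0.11] turn -0.0
```

Gripped (gap 49 mm), pressing lightly down. Slide along tool x.

```bash
python3 -m inch '[0.2,0,0,0,0.5,0,0,0,0.6,0,0,0,0.6,0,0,0,0.6,0,0,0]' |sed -n 4p
python3 -m inch '[0.6,0,0,0,0.6,0,0,0,0.6,0,0,0,0.6,0,0,0,0.6,0,0,0]' |sed -n 4p
python3 -m inch '[0.6,0,0,0,0.5,0,0,0,0.3,0,0,0,0.1,0,0,0,0,0,0,0]' |sed -n 4p
python3 -m inch '[0,0,0,0,0,0,0,0,0,0,0,0,0,0,0,0,0,0,0,0]' |sed -n 4p
python3 -c "
from h import *
to(.5245,.101,.028,103.6)
s=np.mean([eyes.read_camera('scene') for _ in range(3)],0).astype(np.uint8); t=np.mean([eyes.read_camera('top') for _ in range(3)],0).astype(np.uint8)
cv2.imwrite('pics/slid.png',np.hstack([cv2.resize(s[215:295,235:315,::-1],(400,400),interpolation=2),cv2.resize(t[170:250,225:305,::-1],(400,400),interpolation=2)]))"
```

```text
wrist_force: [0.6, -5.1, 5.9]
wrist_force: [2.3, -6.5, 5.4]
wrist_force: [0.8, -4.7, 5.7]
wrist_force: [2.4, -3.5, 6.0]
t 8.05 tcp [0.5251 0.1    0.0291] yaw 103.53 tilt [ 0.0022 -0.0023] F [ 2.4 -3.5  6. ] gap 0.0494 j6 1.37
tool shift cm [ 0.12 -0.04  0.11] turn -0.001
```

View pics/slid.png

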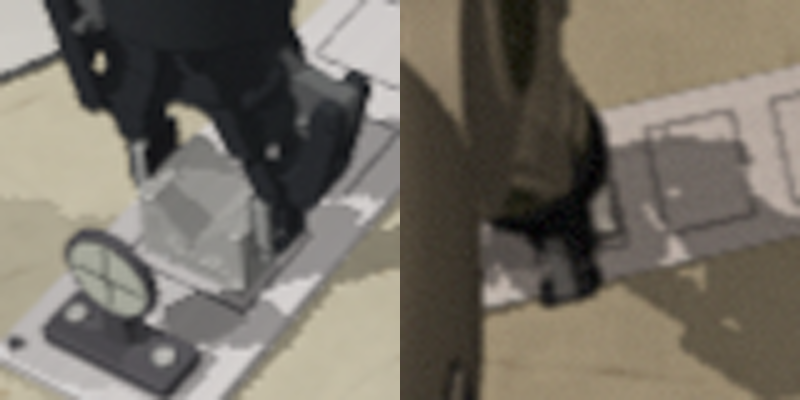

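The block stands on the target outline with its front edge about (150..245, 255..290), near-parallel to the outline. Nudge 1 mm, release, lift, and look again.

```bash
python3 -m inch '[0.1,0,0,0,0,0,0,0,0,0,0,0,0,0,0,0,0,0,0,0]' |sed -n 2,4p
python3 -m inch '[0,0,0,0,0,0,0,0,0,0,0,0,0,0,0,0,0,0,0,0]' 1|sed -n 2,5p
python3 -m inch '[0,0,-0.5,0,0,0,-1,0,0,0,-1.5,0,0,0,-2,0,0,0,-2,0]' |sed -n 4p
python3 -m inch '[0,0,-2,0.12,0,0,-2,0.12,0,0,-1,0.12,0,0,0,0.12,0,0,0,0.12]' |sed -n 4p
python3 -m inch '[0,0,0,0.12,0,0,0,0.12,0,0,0,0.12,0,0,0,0.12,0,0,0,0.12]' |sed -n 4p
python3 -m inch '[0,0,0,0.12,0,0,0,0.12,0,0,0,0.12,0,0,0,0,0,0,0,0]' |sed -n 4p
python3 -c "
from h import *
to(.555,-.255,.14,14.4)"
```

```text
tcp_pos: [0.525, 0.1006, 0.0291]
orientation: [0.002, 0.619, 0.785, -0.0]
wrist_force: [0.7, -5.1, 6.6]
tcp_pos: [0.5233, 0.1021, 0.0279]
orientation: [-0.0, 0.618, 0.786, -0.0]
wrist_force: [-0.2, 0.2, -0.1]
finger_gap: 0.0856
wrist_force: [-0.7, -0.2, -0.4]
wrist_force: [-0.2, 0.5, 0.3]
wrist_force: [-0.3, 0.2, 0.5]
wrist_force: [0.2, 0.8, -0.3]
t 10.85 tcp [0.5239 0.102  0.149 ] yaw 14.39 tilt [ 0.0008 -0.    ] F [ 0.2  0.8 -0.3] gap 0.0855 j6 2.93
tool shift cm [-5.87 35.35  0.91] turn -0.0
```

```bash
python3 -m inch '[-0.3,1.5,0,0,-0.5,3,0,0,-0.5,3,0,0,-0.5,3,0,0,-0.5,3,0,0]' 0.5 |sed -n 4p
python3 -m inch '[-0.5,3,0,0,-0.5,3,0,0,-0.5,3,0,0,-0.5,3,0,0,-0.5,3,0,0]' |sed -n 4p
python3 -m inch '[-0.5,3,0,0,-0.5,2.5,0,0,0,0.5,0,0,0,0,0,0,0,0,0,0]' |sed -n 4p
python3 -c "
from h import *
to(.555,-.255,.0445,14.4)
s=np.mean([eyes.read_camera('scene') for _ in range(4)],0).astype(np.uint8); t=np.mean([eyes.read_camera('top') for _ in range(4)],0).astype(np.uint8)
np.savez('avg2.npz',s=s,t=t)
cv2.imwrite('pics/slid2.png',np.hstack([cv2.resize(s[235:285,250:300,::-1],(400,400),interpolation=2),cv2.resize(t[180:230,235:285,::-1],(400,400),interpolation=2)]))"
```

```text
wrist_force: [1.1, 0.5, 0.0]
wrist_force: [-0.7, 0.4, -0.3]
wrist_force: [-0.7, 0.0, -0.1]
t 12.1 tcp [ 0.5519 -0.2464  0.1482] yaw 14.26 tilt [-0.0005  0.0007] F [-0.7  0.  -0.1] gap 0.0638 j6 2.34
tool shift cm [ 0.09  0.92 10.37] turn -0.002
```

View pics/slid2.png

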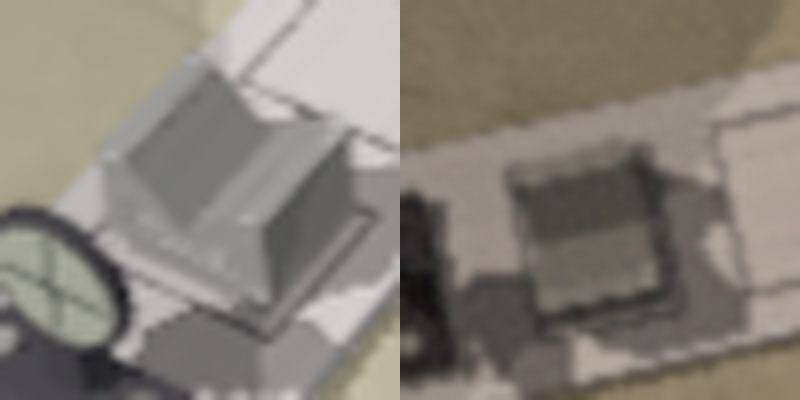

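The block sits inside the outline: outline corner at (265,337) and (375,212) in the left half, block bottom corner at (271,306). Quantify the offset.

```bash
python3 - <<'E'
from h import *
f=lambda a,s,o:(np.array(a,float)+.5)/s-.5+o
P=plane("scene",f([[265,337],[375,212],[95,230],[271,306],[354,203]],8,[250,235]),.008)
a=np.radians(103.6);ey=np.array([np.cos(a),np.sin(a)]);ex=np.array([ey[1],-ey[0]])
for p in P: print((p[:2]-[.5245,.101])@ex.T*1e3,(p[:2]-[.5245,.101])@ey*1e3)
S=f([[105,160],[205,65],[350,128],[265,222]],8,[250,235]);T=f([[110,170],[235,145],[268,295],[140,318]],8,[235,180])
V=tri(S,T)
print(V.round(4),V.mean(0).round(4),plane("scene",S,.042).mean(0),plane("top",T,.042).mean(0))
E
```

```text
-26.715390114604812 25.410877033156098
-27.37739224213142 -23.31506127891994
30.477032540973305 18.4670336680018
-22.32499616323119 16.372530961780864
-21.056396840065506 -23.151378496986872
[[5.438e-01 1.248e-01 3.730e-02 2.000e-04]
 [5.525e-01 8.430e-02 3.540e-02 1.000e-04]
 [5.051e-01 7.370e-02 3.810e-02 5.600e-03]
 [4.954e-01 1.132e-01 4.240e-02 1.900e-03]] [0.5242 0.099  0.0383 0.002 ] [0.52213987 0.10168204 0.042     ] [0.52285661 0.09789548 0.042     ]
```

```bash
python3 - <<'E'
from h import *
Z=np.load("avg2.npz");Z0=np.load("avg.npz")
a=np.radians(103.6);ey=np.array([np.cos(a),np.sin(a)]);ex=np.array([ey[1],-ey[0]])
def prof(im,n,c,ux,ys,z=.008):
    P=[[*(np.array(c)+ux*1e-3*ex+y*1e-3*ey),z] for y in ys]; q=proj(n,P).astype(np.float32)
    g=cv2.cvtColor(im.clip(0,255).astype(np.uint8),cv2.COLOR_RGB2GRAY)
    return cv2.remap(g,q[:,0],q[:,1],1).ravel() if 0 else cv2.remap(g,q[:,0].reshape(1,-1),q[:,1].reshape(1,-1),1).ravel()
ys=np.arange(12,33,1.)
print(ys.astype(int))
for nm,im,c in(("now",Z["s"],(.5245,.101)),("start",Z0["s"],(.541,.033))):
    for ux in(-20,-15,-10,-5,0,5): print(nm,ux,prof(im,"scene",c,ux,ys))
yb=np.arange(-30,-10,1.);print(yb.astype(int))
for nm,im,c in(("now",Z["s"],(.5245,.101)),("start",Z0["s"],(.541,.033))):
    for ux in(-28,-26,-24,-23): print(nm,"back",ux,prof(im,"scene",c,ux,yb))
E
```

```text
[12 13 14 15 16 17 18 19 20 21 22 23 24 25 26 27 28 29 30 31 32]
now -20 [103 115 126 134 130 118 103 100 104 108 105  98  86  81  86  96 105 109
 111 111 112]
now -15 [143 146 148 148 139 130 124 124 122 115 116 112 100  90  91  98 106 109
 110 110 110]
now -10 [145 146 145 142 142 142 144 151 158 166 162 148 128 112 104 104 109 111
 112 113 112]
now -5 [150 150 147 142 142 144 147 157 167 178 176 167 154 136 129 135 142 131
 118 111 115]
now 0 [154 150 145 142 143 144 147 158 169 180 179 175 169 165 166 172 178 181
 183 182 179]
now 5 [150 148 144 139 140 142 148 159 170 180 179 175 169 163 164 173 180 183
 184 183 179]
start -20 [107 110 112 122 135 149 161 170 178 185 185 177 168 160 166 178 192 198
 199 199 200]
start -15 [132 134 136 136 136 136 138 145 152 160 161 155 146 143 151 166 184 192
 195 197 197]
start -10 [140 139 137 137 138 140 146 155 165 173 171 165 158 152 152 158 169 177
 181 185 190]
start -5 [142 138 134 135 136 138 145 153 161 166 167 166 162 155 153 156 167 175
 179 184 190]
start 0 [153 150 144 140 139 141 147 152 156 160 164 168 163 158 156 162 171 177
 1
[... 265 characters left out ...]
15 113 113
 115 115]
now back -26 [143 143 142 141 139 130 117 103 103 111 124 127 126 127 130 127 129 135
 130 128]
now back -24 [143 143 143 141 137 131 120 108 100 104 115 124 126 125 127 128 127 127
 128 126]
now back -23 [143 143 143 141 136 130 121 111 105 102 109 115 117 118 118 118 117 118
 117 115]
start back -28 [137 137 137 136 135 132 126 117 106 102 108 109 106 107 112 114 112 111
 113 111]
start back -26 [138 138 138 137 133 128 122 116 113 115 122 122 124 126 127 127 129 132
 129 126]
start back -24 [139 138 138 136 135 129 121 113 109 115 125 134 135 135 137 135 131 128
 127 126]
start back -23 [139 139 138 136 134 128 118 111 105 110 119 128 135 134 130 127 125 122
 119 117]
```

The front gap is about 5.5 mm both before and now, so the block is centred on the outline. Now down to the barrel, with the TCP about 3.5 mm above its axis so that the tips stay above the V-block later.

```bash
python3 -m inch '[0.05,0.4,1.5,0,0.05,0.4,1.5,0,0,0.1,1.5,0,0,0,1.5,0,0,0,1.5,0]' |sed -n 4p
python3 -m inch '[0,0,1.2,0,0,0,0.9,0,0,0,0.5,0,0,0,0,0,0,0,0,0]' |sed -n 4p
python3 -c "
from h import *
to(.555,-.255,.0445,14.4)"
```

```text
wrist_force: [0.3, 0.3, 0.3]
wrist_force: [0.2, -0.5, -0.9]
t 13.33 tcp [ 0.5555 -0.2552  0.0475] yaw 14.21 tilt [ 0.0001 -0.0002] F [ 0.2 -0.5 -0.9] gap 0.064 j6 2.33
tool shift cm [-0.05 -0.03  0.3 ] turn -0.003
```

```bash
python3 -m inch '[0,0,0.15,0,0,0,0.15,0,0,0,0,0,0,0,0,0,0,0,0,0]' |sed -n 4p
python3 -m inch '[0,0,0,0,0,0,0,0,0,0,0,0,0,0,0,0,0,0,0,0]' -0.4 20|sed -n 2,6p
python3 -m inch '[0,0,0,0,0,0,0,0,0,0,0,0,0,0,0,0,0,0,0,0]' -0.4 40|sed -n 2,6p
python3 -c "
from h import *
to(.555,-.255,.0445,14.4)"
```

```text
wrist_force: [0.4, -0.3, -0.4]
tcp_pos: [0.5552, -0.254, 0.0446]
orientation: [-0.001, 0.992, 0.124, 0.0]
wrist_force: [-1.7, 5.2, 6.9]
finger_gap: 0.0391
grip_force: 21.0
tcp_pos: [0.5552, -0.2541, 0.0447]
orientation: [-0.001, 0.992, 0.124, 0.0]
wrist_force: [-2.2, 6.2, 6.1]
finger_gap: 0.0387
grip_force: 39.4
t 14.58 tcp [ 0.5552 -0.2541  0.0447] yaw 14.24 tilt [-0.0001  0.0017] F [-2.2  6.2  6.1] gap 0.0387 j6 2.33
tool shift cm [-0.04  0.09  0.02] turn -0.003
```

```bash
python3 -m inch '[0,0,-0.3,0,0,0,-0.7,0,0,0,-1.5,0,0,0,-2,0,0,0,-2,0]' |sed -n 4,6p
python3 -m inch '[0,0,-2,0,0,0,-1.5,0,0,0,-0.5,-0.06,0,0,0,-0.12,0,0,0,-0.12]' |sed -n 4,6p
python3 -m inch '[0,0,0,-0.12,0,0,0,-0.12,0,0,0,-0.12,0,0,0,-0.12,0,0,0,-0.12]' |sed -n 4p
python3 -m inch '[0,0,0,-0.12,0,0,0,-0.12,0,0,0,-0.12,0,0,0,-0.12,0,0,0,-0.12]' |sed -n 4p
python3 -m inch '[0,0,0,-0.06,0,0,0,0,0,0,0,0,0,0,0,0,0,0,0,0]' |sed -n 4,6p
python3 -c "
from h import *
to(.525,.1008,.15,103.53)"
```

```text
wrist_force: [0.2, -0.1, -2.1]
finger_gap: 0.0387
grip_force: 40.5
wrist_force: [-0.3, -0.0, -2.2]
finger_gap: 0.0383
grip_force: 40.5
wrist_force: [0.2, -0.1, -1.7]
wrist_force: [0.7, -1.1, -2.9]
wrist_force: [0.4, -0.4, -1.7]
finger_gap: 0.0382
grip_force: 40.5
t 16.67 tcp [ 0.5553 -0.2554  0.1493] yaw 103.5 tilt [-0.     -0.0003] F [ 0.4 -0.4 -1.7] gap 0.0382 j6 0.77
tool shift cm [35.34  5.36 -0.08] turn -0.001
```

```bash
python3 -m inch '[1,0.2,0,0,2.5,0.4,0,0,3,0.45,0,0,3,0.45,0,0,3,0.45,0,0]' |sed -n 4p
python3 -m inch '[3,0.45,0,0,3,0.45,0,0,3,0.45,0,0,3,0.45,0,0,3,0.45,0,0]' |sed -n 4p
python3 -m inch '[3,0.45,0,0,2.5,0.4,0,0,1.5,0.2,0,0,0.8,0.1,0,0,0,0,0,0]' |sed -n 4p
python3 -m inch '[0,0,0,0,0,0,0,0,0,0,0,0,0,0,0,0,0,0,0,0]' |sed -n 4p
python3 -c "
from h import *
to(.525,.1008,.08,103.53)
s=np.mean([eyes.read_camera('scene') for _ in range(4)],0).astype(np.uint8); np.savez('avg3.npz',s=s)
cv2.imwrite('pics/over2.png',cv2.resize(s[195:295,235:335,::-1],(600,600),interpolation=2))"
```

```text
wrist_force: [1.0, 0.3, -2.0]
wrist_force: [-0.6, -0.0, -1.7]
wrist_force: [-0.4, -0.2, -1.6]
wrist_force: [-0.4, -1.2, -1.5]
t 18.33 tcp [0.5247 0.0996 0.1493] yaw 103.49 tilt [ 0.     -0.0002] F [-0.4 -1.2 -1.5] gap 0.0386 j6 1.37
tool shift cm [0.11 0.06 6.92] turn -0.001
```

View pics/over2.png

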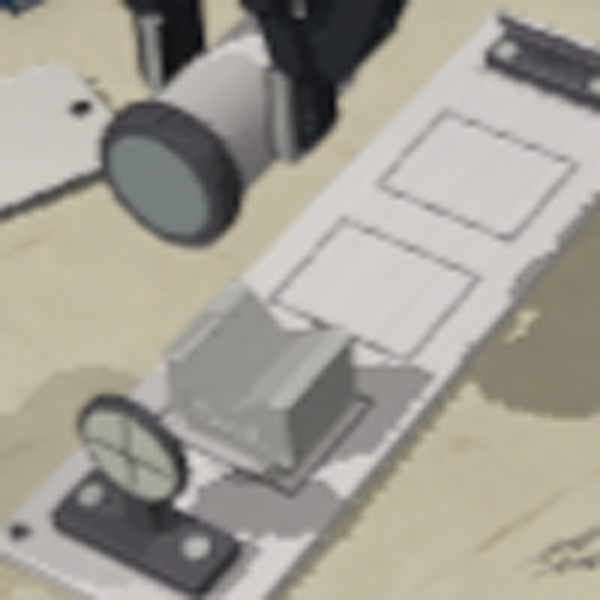

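The collar faces the target, front face centre at (156,188) in the crop; the groove below is free. I check the barrel's axial offset in the grip.

```bash
python3 - <<'E'
from h import *
s,m,w=st(); px=(np.array([[156,188],[160,182]])+.5)/6-.5+[235,195]
P=plane("scene",px,s["tcp_pos"][2]-.0037); print(P, ((P-s["tcp_pos"])@m*1e3).round(1))
T=plane("scene",(np.array([[130,448]])+.5)/6-.5+[235,195],.053);print("target",T,((T-s["tcp_pos"])@m*1e3).round(1))
# block vs outline / tcp
B=plane("scene",(np.array([[165,350],[245,287],[357,350],[285,412]])+.5)/6-.5+[235,195],.042).mean(0);print("block",B,((B-s["tcp_pos"])@m*1e3).round(1))
E
```

```text
[[0.51480394 0.14234883 0.14552646]
 [0.51597095 0.13984224 0.14552646]] [[43.3  0.4  3.7]
 [40.6  1.   3.7]]
target [[0.51103478 0.16616832 0.053     ]] [[67.3  2.3 96.2]]
block [0.52158096 0.10240558 0.042     ] [  2.9  -2.3 107.2]
```

```bash
python3 -m inch '[0.05,0.06,0.5,0,0.1,0,1.5,0,0,0,1.8,0,0,0,1.8,0,0,0,1.2,0]' |sed -n 4p
python3 -m inch '[0,0,0.8,0,0,0,0.6,0,0,0,0.2,0,0,0,0,0,0,0,0,0]' |sed -n 4p
python3 -c "
from h import *
to(.525,.1012,.0567,103.53)"
```

```text
wrist_force: [-0.6, 0.8, -2.1]
wrist_force: [0.5, -0.2, -1.0]
t 19.37 tcp [0.5253 0.1021 0.0658] yaw 103.58 tilt [ 0.001 -0.   ] F [ 0.5 -0.2 -1. ] gap 0.0388 j6 1.38
tool shift cm [-0.09 -0.05  0.91] turn 0.001
```

```bash
python3 -m inch '[-0.03,-0.03,0.2,0,-0.03,-0.03,0.2,0,0,0,0.2,0,0,0,0.1,0,0,0,0,0]' |sed -n 4p
python3 -c "
from h import *
to(.525,.1012,.0567,103.53)"
python3 -m inch '[0,0,0.05,0,0,0,0.05,0,0,0,0.05,0,0,0,0,0,0,0,0,0]' |sed -n 4p
python3 -c "
from h import *
to(.525,.1012,.0567,103.53)"
```

```text
wrist_force: [-0.5, 0.0, -3.0]
t 19.78 tcp [0.5241 0.1013 0.0581] yaw 103.58 tilt [-0.0003 -0.0001] F [-0.5  0.  -3. ] gap 0.0383 j6 1.37
tool shift cm [-0.04  0.09  0.14] turn 0.001
wrist_force: [-0.9, 0.1, 0.7]
t 20.2 tcp [0.5247 0.1014 0.0571] yaw 103.58 tilt [ 0.0009 -0.0001] F [-0.9  0.1  0.7] gap 0.039 j6 1.37
tool shift cm [-0.03  0.03  0.04] turn 0.001
```

```bash
for i in 1; do
python3 -m inch '[0,0,0.03,0,0,0,0,0,0,0,0,0,0,0,0,0,0,0,0,0]' |sed -n 2,4p
python3 -m inch '[0,0,0.03,0,0,0,0,0,0,0,0,0,0,0,0,0,0,0,0,0]' |sed -n 2,4p
done
python3 -c "
from h import *
to(.525,.1012,.0567,103.53)"
```

```text
tcp_pos: [0.5247, 0.1014, 0.0571]
orientation: [0.0, 0.619, 0.786, 0.0]
wrist_force: [-0.9, -0.3, 5.7]
tcp_pos: [0.5247, 0.1014, 0.0571]
orientation: [0.001, 0.618, 0.786, 0.0]
wrist_force: [-1.2, 0.4, 7.6]
t 21.03 tcp [0.5247 0.1014 0.0571] yaw 103.59 tilt [ 0.0013 -0.0001] F [-1.2  0.4  7.6] gap 0.0384 j6 1.37
tool shift cm [-0.03  0.02  0.04] turn 0.001
```

```bash
python3 -m inch '[0,-0.01,0.03,0,0,0,0,0,0,0,0,0,0,0,0,0,0,0,0,0]' |sed -n 2,4p
python3 -m inch '[0,0,0,0,0,0,0,0,0,0,0,0,0,0,0,0,0,0,0,0]' |sed -n 2,6p
python3 -m inch '[0,0,0,0,0,0,0,0,0,0,0,0,0,0,0,0,0,0,0,0]' |sed -n 4,6p
```

```text
tcp_pos: [0.5248, 0.1014, 0.0571]
orientation: [0.001, 0.618, 0.786, 0.0]
wrist_force: [-2.4, 0.6, 9.6]
tcp_pos: [0.5248, 0.1014, 0.0571]
orientation: [0.001, 0.619, 0.786, 0.0]
wrist_force: [-2.9, -0.3, 9.7]
finger_gap: 0.0385
grip_force: 41.6
wrist_force: [-1.3, -0.3, 9.0]
finger_gap: 0.0384
grip_force: 41.6
```

```bash
python3 -c "
from h import *
s=np.mean([eyes.read_camera('scene') for _ in range(4)],0).astype(np.uint8); F=np.array([get_state()['wrist_force']]);print(F)
cv2.imwrite('pics/final.png',cv2.resize(s[205:295,235:325,::-1],(600,600),interpolation=2))
to(.525,.1012,.0567,103.53)"
```

```text
[[-1.31383044 -0.13726336  8.47497206]]
t 22.48 tcp [0.5248 0.1014 0.0571] yaw 103.59 tilt [ 0.0016 -0.0001] F [-1.3 -0.1  8.5] gap 0.0385 j6 1.37
tool shift cm [-0.02  0.02  0.04] turn 0.001
```

View pics/final.png

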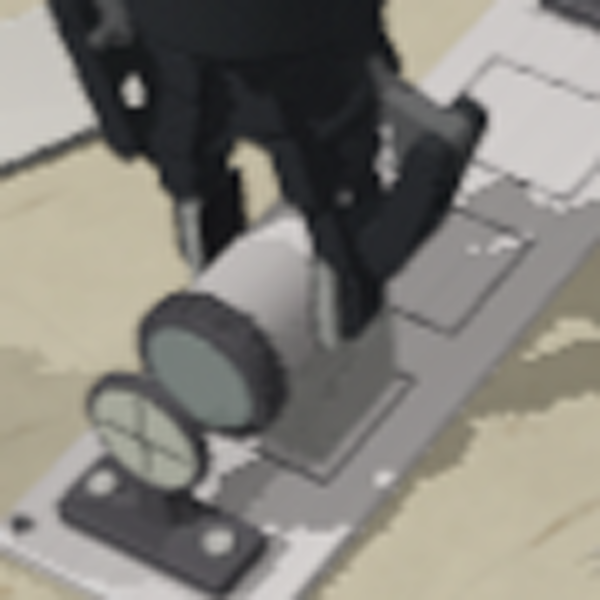

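The barrel lies in the groove with its collar at (210,375), facing the target at (148,435). The block is still inside its outline, with its near corner at (325,480). The push is steady at 9 N, plus the barrel's weight. Handing in.

```bash
python3 -c "
from workcell import env
print(env.hand_in())"
```

```text
the job is handed in; nothing more can be done
None
```

The V-block was slid to the outline next to the target without being lifted, the barrel lies in the groove with its collar facing the target, and I handed in at 22.5 s while still gripping it and pressing it down with about 9 N.

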